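Isolate the printer, shovel off the finished print and start the cooling fan

TASK

First switch the printer off by throwing the red lever fully down. Then, without touching the print with the gripper, use the pan shovel to scoop the orange print off the printer's bed (push it against the fence so that it rides fully onto the pan), carry it in the pan and stand the pan in the middle of the round green mat. Once it stands there and you have let go, switch the cooling fan on by throwing the blue lever fully up; leave the grey lever up, and do not disturb the vase, the mouse and the scraper.

Things in the scene. Friction and masses are not known exactly. Their poses are not given: they have to be found in the camera images.
- red_box: Fixed upright white isolator box, 70 deep (x) x 90 wide (y) x 240 mm tall, with a lever with a red grip and a red patch on top. Origin: centre of underside; its x axis points from front to back (front face at x=-35 mm). A grey hood, 90 mm wide, juts out to x=-52 mm at heights 165-240 mm, just above the raised lever: the gripper must come in tilted from the front.
- red_pivot (a point): Pivot of the red lever: box x=-40 mm, y=0, 75 mm above the table; the axle is level, along the box's y. Axes as the box's.
- red_lever (a joint): Angle of the red lever, rad: 0 = ON (up, pointing 65 deg above level, to the front of the box), 1.05 = OFF (down, 5 deg above level, sticking out of the front). Past the middle (0.525) it snaps to the nearer end and stays there; about 5 N at the grip starts it.
- red_grip (a point): Centre of the red grip on the lever, 68 mm from the pivot; the grip is 36 mm long along the lever, 24 mm wide (box's y) and 16 mm thick; the lever ends 86 mm from the pivot.
- blue_box: Fixed upright white isolator box, 70 deep (x) x 90 wide (y) x 240 mm tall, with a lever with a blue grip and a blue patch on top. Origin: centre of underside; its x axis points from front to back (front face at x=-35 mm). A grey hood, 90 mm wide, juts out to x=-52 mm at heights 165-240 mm, just above the raised lever: the gripper must come in tilted from the front.
- blue_pivot (a point): Pivot of the blue lever: box x=-40 mm, y=0, 75 mm above the table; the axle is level, along the box's y. Axes as the box's.
- blue_lever (a joint): Angle of the blue lever, rad: 0 = ON (up, pointing 65 deg above level, to the front of the box), 1.05 = OFF (down, 5 deg above level, sticking out of the front). Past the middle (0.525) it snaps to the nearer end and stays there; about 5 N at the grip starts it.
- blue_grip (a point): Centre of the blue grip on the lever, 68 mm from the pivot; the grip is 36 mm long along the lever, 24 mm wide (box's y) and 16 mm thick; the lever ends 86 mm from the pivot.
- grey_box: Fixed upright white isolator box, 70 deep (x) x 90 wide (y) x 240 mm tall, with a lever with a grey grip and a grey patch on top. Origin: centre of underside; its x axis points from front to back (front face at x=-35 mm). A grey hood, 90 mm wide, juts out to x=-52 mm at heights 165-240 mm, just above the raised lever: the gripper must come in tilted from the front.
- grey_lever (a joint): Angle of the grey lever, rad: 0 = ON (up, pointing 65 deg above level, to the front of the box), 1.05 = OFF (down, 5 deg above level, sticking out of the front). Past the middle (0.525) it snaps to the nearer end and stays there; about 5 N at the grip starts it.
- print_mid (a point): Finished print, loose: a shallow orange dish, 92 mm across, 26 mm high, about 90 g; this point is at its centre, 13 mm above its underside. Its foot is flat, 52 mm across, and bevelled: the underside rises 6 mm from radius 26 to radius 46 mm, so a thin lip can slip under the rim.
- bed_mid (a point): Centre of the top of the printer's fixed glass bed, 220 x 220 mm, 60 mm above the table. Its x axis points to the fence, its z up. The printer's frame (380 mm tall gantry) stands beyond the fence, from x=+150 mm on.
- fence_foot (a point): Foot of the fence's face on the bed, mid-width, at bed x=+100 mm (axes as bed_mid). The fence is 200 mm wide along y and stands 30 mm over the bed.
- pan_mid (a point): Pan shovel, loose, about 280 g: centre of the underside of its flat yellow floor, 150 mm long (its x; open lip at x=+75 mm, rear wall at x=-75 mm), 116 mm wide, floor 2.5 mm thick. Side walls 4 mm thick, 12 mm high, from the rear wall to x=+55 mm; 108 mm clear between them. z is up.
- pan_grip (a point): Grip point of the pan's upright blue handle, a 20 x 20 mm square post square to the pan, at pan x=-61 mm, y=0, 105 mm above the underside; the post's top is at 130 mm.
- mat_mid (a point): Centre of the top of the fixed round green cooling mat, 240 mm across, 6 mm thick (top 6 mm above the table). A small fixed black fan, 132 mm tall, stands beside it, about 165 mm from its centre, on the side towards the robot and the robot's right.
- vase: Bystander: small orange vase, upright, 62 mm across, 60 mm tall; origin at the centre of its underside.
- mouse: Bystander: black computer mouse, 100 x 60 x 35 mm; origin under its centre.
- scraper: Bystander: flat scraper with a blue handle, 200 mm long, lying on the table; origin under its middle.
Not all that is in view belongs to the job. Of the things shaped like the part that bears print_mid, the orange one is meant.

How it is judged:
On the way, in this order (a step that is already met when the one before it is completed fails the run):
1. the red lever is thrown down to OFF (value of joint red_lever above 0.9 rad), for 0.2 s.
2. the print lies in the pan, lifted at least 40 mm clear of the bed (x of print_mid in the frame of pan_mid between -0.035 and 0.055 m and y of print_mid in the frame of pan_mid between -0.03 and 0.03 m and z of print_mid in the frame of pan_mid between 0.008 and 0.025 m and value of joint red_lever above 0.9 rad and z of print_mid in the frame of bed_mid above 0.053 m), for 0.2 s.
3. the pan stands released in the middle of the green mat with the print in it (x of print_mid in the frame of pan_mid between -0.035 and 0.055 m and y of print_mid in the frame of pan_mid between -0.03 and 0.03 m and z of print_mid in the frame of pan_mid between 0.008 and 0.025 m and horizontal distance between pan_mid and mat_mid below 0.04 m and z of pan_mid in the frame of mat_mid below 0.004 m and angle between pan_mid's own z axis and vertical below 0.06 rad and angle between print_mid's own z axis and vertical below 0.12 rad and contact force between the fingers and pan below 0.2 N), for 0.2 s.
4. the blue lever is thrown up to ON (value of joint blue_lever below 0.15 rad), for 0.2 s.
At the end, for the whole second after the job is handed in: Red lever down (over 0.9 rad), blue and grey up (under 0.15); pan released, at rest, level on the mat, centres within 40 mm; print flat in the pan, its centre 35 mm behind to 55 mm ahead of the pan's centre and within 30 mm sideways (all of step 3 and value of joint red_lever above 0.9 rad and value of joint each of blue_lever, grey_lever below 0.15 rad and linear speed of each of pan, print below 0.02 m/s); the robot touches nothing.
It fails at once if the print is moved (over 15 mm) while the printer is not switched off (distance of print_mid from where it was at the start of the episode above 0.015 m and not (value of joint red_lever above 0.9 rad)).
It fails at once if the gripper touches the print (contact force between the fingers and print above 1 N).
It fails at once if the fan is switched on before the pan with the print stands on the mat (value of joint blue_lever below 0.5 rad and (horizontal distance between pan_mid and mat_mid above 0.045 m or z of pan_mid in the frame of mat_mid above 0.006 m)).
It fails at once if the grey lever is thrown (value of joint grey_lever above 0.5 rad).
It fails at once if a bystander is moved by more than 30 mm or tipped over (distance of any of vase, mouse, scraper from where it was at the start of the episode above 0.03 m or angle between vase's own z axis and vertical above 0.35 rad).
It also fails if it takes over 72 s, if anything falls off the work surface, if the arm or the gripper's body presses on something with over 40 N, if the wrist force passes 120 N, or if a joint passes its speed limit or range.

ROBOT

A 7-joint arm with a two-finger parallel gripper is mounted at the origin on the work surface. World frame = base frame: x ahead of the robot, y to its left, z up, the work surface at z = 0. Lengths are in m, angles in rad, forces in N, time in s.
With the tool pointing down it reaches from about 0.425 to 0.925 m from the base axis. Payload 6.8 kg.
Tool frame: the origin (TCP) lies at the very end of the fingers, on their centre line; the grasp point (between the pads) lies bot.tcp_to_grasp behind it (bot.tcp_to_grasp is the distance from the TCP to the grasp point, in m); z points along the fingers, y is the line along which they close (so a half turn about z gives the same grasp; the last joint's range is limited). The gripper opens to 85 mm and grips with 20 to 120 N. Pads are 22 mm wide; open, the fingers measure 114 mm over their backs; the gripper's body (76 mm by 85 mm) begins 54 mm behind the grasp point. The pads swing forward as they close: fully open they stand 13 mm farther back than shut.
Start: joints at [-1.212, 0.477, 0.022, 1.555, -0.011, 1.109, -0.083], TCP at [0.304, 0.603, 0.231] pointing down, gripper open.
Joint ranges: [-2.96, 2.96], [-0.34, 2.1], [-1.41, 1.46], [0.24, 2.44], [-1.37, 4.51], [0.17, 1.92], [-2.96, 2.96]. Speed limits (rad/s): [2.39, 2.39, 3.14, 3.14, 3.14, 3.14, 3.14].

INTERFACE

Orientations are given as a rotation vector (axis times angle).
In Python, from station import bot, release, clamp, planner, sensors, eyes, ticket, models gives the robot as it stands. Calls block until the motion is done:
- bot.move_to(position, orientation): joint-space move of the TCP to a pose.
- bot.line_to(position, rotation=None, velocity=0.15, contact_N=None): straight line of the TCP; rotation=None keeps the orientation; velocity is the mean speed in m/s. With contact_N (N) it stops when the force on the tool has changed by that much, and returns True; else False.
- bot.goto_joints(angles): joint-space move.
- release() and clamp(): open the fingers fully, or close them until they stop; the grip force is fixed at half the most.
- bot.sleep(seconds).
- planner.ik(position, orientation): joint angles nearest the present ones, or None.
- sensors.sense(): the state.
- eyes.snapshot(name): name is "scene" or "top" or "wrist"; returns the picture (400x640x3 uint8, red, green, blue); there is no depth.
- eyes.calibration(name): a dict with "mtx" (3x3 intrinsics, pixels), "R" (3x3) and "t" (3): a world point X has camera coordinates R X + t. Camera axes: x right, y down, z forward; pixel columns grow to the right and rows downward; lengths in m; the calibration is good to about 2 mm. A picture is of the moment at which its call begins: read the wrist's pose just before it. calibration takes no time and is no camera call; for the wrist camera it gives the pose at the moment of the call.
A pose or a line that the arm cannot do raises bot.PlanningError and nothing moves.
- ticket.close_job(): hands the job in; it is judged then, once.
Trained networks look in the newest picture that a camera, given by its name, has taken for a name from the list of things; names that differ only in an ending like _2 or _b are one class to them, and where a whole thing is asked for, a point or a joint stands for the part that bears it (a point fixed in the world has none). Each returns a list of dicts, best first, with "p" (0 to 1); they miss things now and then, are a little off and sometimes report something else, mostly with a low value. They report only what shows in the picture. A call takes as long as a camera call. They do not tell look-alikes from the thing itself.
- models.boxes_of(camera, target): "xyz" ([x, y, z] in m, in the coordinates of the camera as it stood for that picture, good to about 4 mm: the middle of the surface that is visible of it).
- models.outline_of(camera, target): "pixels" (400x640 bool, what is visible of it).
The state is a dict: "time": time; "qpos": joint angles; "qvel": joint speeds; "effort": joint torques, N m; "tcp_pos": TCP position; "orientation": TCP orientation; "wrist_force": force on the tool from outside, world axes, zero at the start; "torque": the same for the moment, N m; "finger_gap": opening from 0.0 (shut) to 1.0 (fully open); "finger_force": force on a finger pad.
Only numpy, scipy, OpenCV 4.12 (cv2) and the standard library are available. Lean on these libraries where they do the work, as an engineer would, in place of code of your own. Each camera call takes 0.05 s, during which the arm holds its last target. There are 200 camera calls.

## Working session

There is one attempt and no reset: what is moved stays moved. The work goes in short steps, each a Python script; the robot and the scene stay as the last script left them, time stands still between calls to the robot, and variables do not carry over. Pictures are saved under pics/ and viewed, at most 10 in all, crops included, and the job is handed in when it is done.

```bash
ls; mkdir -p pics
cat > h.py <<'E'
import numpy as np, cv2
from station import bot, release, clamp, planner, sensors, eyes, ticket, models
from scipy.spatial.transform import Rotation as Ro
def save(img,n): cv2.imwrite('pics/'+n,cv2.cvtColor(img,cv2.COLOR_RGB2BGR))
def world(c,p): return c['R'].T@(np.array(p)-c['t'])
def onplane(c,u,v,z):
    d=c['R'].T@np.linalg.solve(c['mtx'],[u,v,1.]); o=-c['R'].T@c['t']
    return o+d*(z-o[2])/d[2]
def pix(c,X):
    q=c['mtx']@(c['R']@np.array(X)+c['t']); return q[:2]/q[2]
E
python3 - <<'E'
from h import *
a=[]
for n in ['scene','top']:
    im=eyes.snapshot(n); save(im,n+'0.png'); c=eyes.calibration(n)
    print(n,'cam at',-c['R'].T@c['t'])
    for t in ['red_box','blue_box','grey_box','red_lever','blue_lever','grey_lever','print_mid','pan_mid','vase','mouse','scraper']:
        try:
            for r in models.boxes_of(n,t)[:4]:
                print(t,round(r['p'],2),world(c,r['xyz']).round(3),pix(c,world(c,r['xyz'])).round())
        except Exception as e: print(t,e)
print(bot.tcp_to_grasp,sensors.sense())
E
```

```text
pics
scene cam at [1.1833856  0.77570111 0.99840295]
red_box 0.8 [ 0.716 -0.245  0.173] [227. 160.]
blue_box 0.91 [ 0.582 -0.44   0.205] [233. 107.]
grey_box 0.65 [ 0.743 -0.026  0.173] [260. 206.]
grey_box 0.54 [ 0.718 -0.245  0.176] [226. 159.]
grey_box 0.38 [ 0.651 -0.246  0.138] [248. 161.]
blue_lever 0.67 [0.369 0.024 0.003] [376. 208.]
blue_lever 0.56 [ 0.493 -0.449  0.082] [258. 129.]
grey_lever 0.71 [ 0.68  -0.024  0.133] [281. 208.]
grey_lever 0.6 [ 0.716 -0.245  0.176] [227. 159.]
grey_lever 0.24 [0.366 0.027 0.003] [377. 208.]
print_mid 0.94 [0.744 0.227 0.018] [318. 309.]
print_mid 0.79 [0.582 0.276 0.075] [383. 276.]
pan_mid 0.62 [0.486 0.007 0.004] [343. 220.]
vase 0.63 [ 0.588 -0.117  0.042] [291. 201.]
mouse 0.64 [0.695 0.094 0.025] [303. 265.]
mouse 0.21 [ 0.65  -0.248  0.139] [248. 161.]
scraper 0.91 [0.37  0.027 0.006] [376. 207.]
top cam at [ 0.48113554 -0.0478586   1.49046309]
red_box 0.72 [ 0.69  -0.267  0.241] [400. 150.]
blue_box 0.98 [ 0.567 -0.451  0.239] [470. 199.]
grey_box 0.87 [ 0.713 -0.05   0.241] [317. 140.]
red_lever 0.73 [ 0.444 -0.234  0.008] [375.
[... 469 characters left out ...]
]
0.0187 {'time': 1.2, 'qpos': array([-1.21212426,  0.47696453,  0.02241298,  1.55539559, -0.01149495,
        1.10929379, -0.08308838]), 'qvel': array([-0.0003697 , -0.00114076,  0.00015797,  0.00178876, -0.00092947,
        0.00119909, -0.00089083]), 'effort': array([-2.14191882e-04, -5.96327949e+01,  1.60657726e+00, -2.81545991e+01,
        1.25835906e-02,  1.62310818e-03, -3.20902302e-05]), 'tcp_pos': array([0.30376653, 0.60281207, 0.23133383]), 'orientation': array([7.26592966e-01, 3.05640768e+00, 1.05759958e-04]), 'wrist_force': array([ 0.42434423, -0.52391737,  0.14080474]), 'torque': array([-0.03640989,  0.02255119, -0.00499086]), 'finger_force': 0.0, 'finger_gap': 0.996756815846716}
```

View pics/scene0.png

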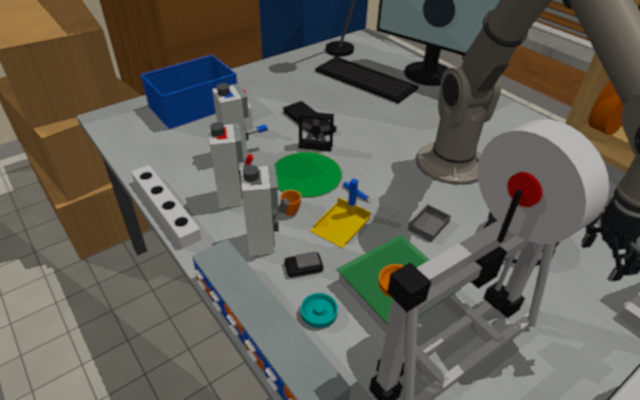

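View pics/top0.png

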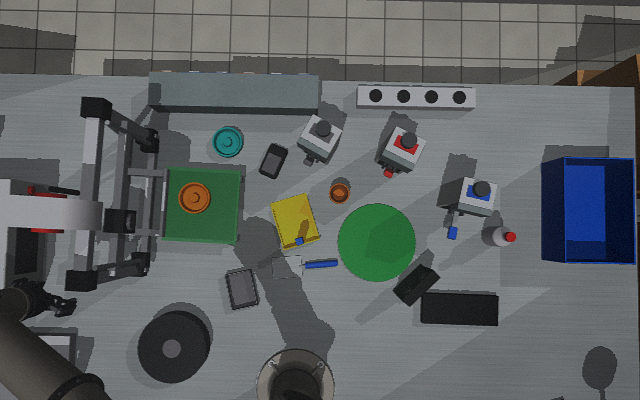

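The orange dish on the bed is the one meant, at top (193,198) and scene (390,278). The teal dish at top (228,142) is a look-alike lying on the table. The bed is at top (165-240,168-242) with its fence on the left, towards the gantry. The pan is at (295,222) with its blue post near (300,236), and the mat is at (376,242). I'll check this in a crop and measure by colour.

Run:
```python
from h import *
im=eyes.snapshot('top'); c=eyes.calibration('top')
a=cv2.resize(im[120:280,150:350],None,fx=4,fy=4,interpolation=cv2.INTER_CUBIC)[:600]
save(a[:,:800],'crop1.png')
b=cv2.resize(im[120:250,290:500],None,fx=3.8,fy=3.8,interpolation=cv2.INTER_CUBIC)
save(b,'crop2.png')
hsv=cv2.cvtColor(im,cv2.COLOR_RGB2HSV)
def blobs(lo,hi,z,name,n=4,amin=12):
    m=cv2.inRange(hsv,np.array(lo),np.array(hi))
    k,l,s,ce=cv2.connectedComponentsWithStats(m)
    for i in sorted(range(1,k),key=lambda i:-s[i,4])[:n]:
        if s[i,4]<amin: continue
        cn=max(cv2.findContours((l==i).astype(np.uint8),0,2)[0],key=len)
        h=cv2.convexHull(cn).reshape(-1,2)
        W=np.array([onplane(c,*p,z)[:2] for p in h],np.float32)
        r=cv2.minAreaRect(W); 
        print(name,s[i,4],'px',ce[i].round(1),'cen',onplane(c,*ce[i],z)[:2].round(4),'rect',np.round(r[0],4),np.round(r[1],3),round(r[2],1),'circ',np.round(cv2.minEnclosingCircle(W)[0],4))
blobs([50,120,60],[75,255,255],.006,'green/mat z',2)
blobs([50,80,40],[75,255,255],.06,'green/bed z',3)
blobs([22,150,60],[32,255,255],.002,'yellow',2)
blobs([105,150,60],[125,255,255],.13,'blue z.13',6)
blobs([105,150,60],[125,255,255],.085,'blue z.085',6)
blobs([0,170,60],[5,255,255],.137,'red z.137',5)
blobs([6,150,60],[18,255,255],.086,'orange z.086',4)
```

```text
green/mat z 4696 px [376.4 242.1] cen [ 0.4432 -0.2389] rect [ 0.4433 -0.2383] [0.236 0.235] 45.9 circ [ 0.4434 -0.2389]
green/mat z 3656 px [202.9 204. ] cen [0.5497 0.2978] rect [0.5472 0.3021] [0.223 0.226] 87.8 circ [0.5475 0.3032]
green/bed z 4754 px [376.4 242.2] cen [ 0.4444 -0.2317] rect [ 0.444  -0.2322] [0.227 0.228] 1.1 circ [ 0.445  -0.2319]
green/bed z 4437 px [204.  206.4] cen [0.5401 0.2818] rect [0.5451 0.2902] [0.219 0.22 ] 87.9 circ [0.5461 0.2912]
yellow 1526 px [292.9 218.3] cen [0.5112 0.0197] rect [0.503 0.015] [0.15  0.117] 18.1 circ [0.5034 0.0161]
yellow 26 px [311.5 240.3] cen [ 0.4449 -0.0392] rect [ 0.4455 -0.0386] [0.007 0.049] 19.5 circ [ 0.4442 -0.0391]
blue z.13 4387 px [587.1 210.4] cen [ 0.5479 -0.8197] rect [ 0.5503 -0.854 ] [0.201 0.301] 90.0 circ [ 0.5507 -0.8542]
blue z.13 188 px [321.5 263.9] cen [ 0.3825 -0.0692] rect [ 0.3823 -0.068 ] [0.017 0.091] 6.3 circ [ 0.3835 -0.0679]
blue z.13 117 px [476.8 194.3] cen [ 0.5873 -0.5061] rect [ 0.5915 -0.5106] [0.064 0.032] 77.1 circ [ 0.5925 -0.5109]
blue z.13 95 px [452.1 232.4] cen [ 0.478  -0.4365] r
[... 1118 characters left out ...]
9 -0.3017]
red z.137 89 px [ 43.3 230.3] cen [0.4612 0.7099] rect [0.461  0.7083] [0.073 0.01 ] 87.8 circ [0.4634 0.7082]
red z.137 69 px [510.4 236.4] cen [ 0.4701 -0.5986] rect [ 0.4697 -0.5988] [0.024 0.024] 45.4 circ [ 0.4698 -0.5987]
red z.137 56 px [ 45.6 194.5] cen [0.5614 0.709 ] rect [0.5615 0.7104] [0.008 0.062] 1.2 circ [0.5586 0.7104]
red z.137 39 px [387.8 173.9] cen [ 0.6395 -0.2517] rect [ 0.6394 -0.2514] [0.021 0.014] 69.2 circ [ 0.6406 -0.2522]
orange z.086 784 px [194.  197.3] cen [0.565  0.3056] rect [0.5654 0.305 ] [0.089 0.09 ] 46.6 circ [0.5657 0.306 ]
orange z.086 262 px [338.8 192.1] cen [ 0.589  -0.1165] rect [ 0.5863 -0.1157] [0.059 0.056] 0.9 circ [ 0.5863 -0.1166]
```

View pics/crop1.png

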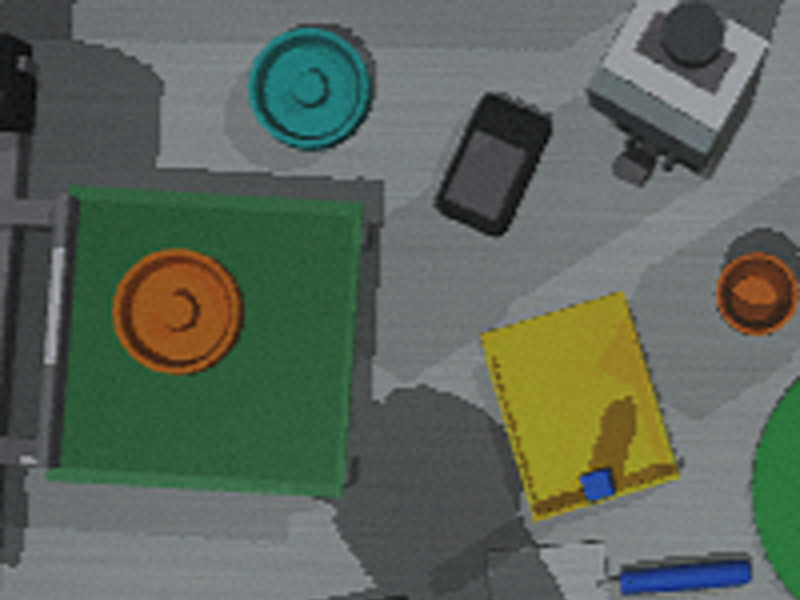

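View pics/crop2.png

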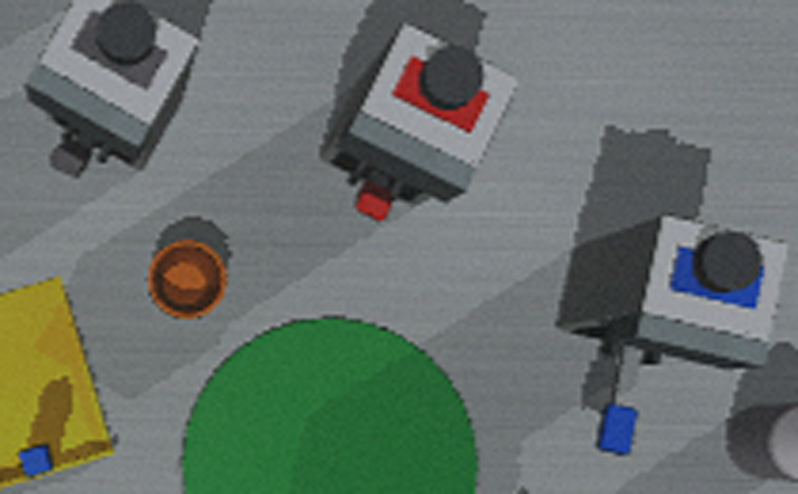

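The crops confirm it: the orange dish (180,312 in crop 1) is on the bed beside the fence at left (60-75). The pan lip faces up-left, with the post at (597,485). The red grip is up at (375,200) in crop 2 and the blue grip is down at (617,430). Next I'll fit the box poses to their silhouettes.

```bash
cat >> h.py <<'E'
def frame(b):
    x,y,w=b; return np.array([x,y]),np.array([np.cos(w),np.sin(w),0]),np.array([-np.sin(w),np.cos(w),0])
def bpt(b,px,py,pz):
    o,bx,by=frame(b); return np.array([o[0],o[1],0])+px*bx+py*by+np.array([0,0,pz])
def leverpt(b,ang,r=.068):   # ang = joint value
    t=np.radians(65)-ang; return bpt(b,-.040-r*np.cos(t),0,.075+r*np.sin(t))
def tilt(b,a,flip):          # tool rotation: z into box, a rad below level
    _,bx,by=frame(b); z=np.cos(a)*bx-np.sin(a)*np.array([0,0,1]); y=by*flip
    return Ro.from_matrix(np.column_stack([np.cross(y,z),y,z]))
E
python3 - <<'E'
from h import *
from scipy.optimize import minimize
ims={n:eyes.snapshot(n) for n in ['top','scene']}; C={n:eyes.calibration(n) for n in ims}
init={'red':(.698,-.271,-.43),'blue':(.575,-.455,-.23)}
P=[(x,y,z) for x in(-.035,.035) for y in(-.045,.045) for z in(0,.24)]+[(-.052,y,z) for y in(-.045,.045) for z in(.165,.24)]
for k in init:
    M={}
    for n in ims:
        r=[q for q in models.outline_of(n,k+'_box')]
        ok=[]
        for q in r:
            m=q['pixels']; v,u=np.nonzero(m); e=pix(C[n],[*init[k][:2],.15]); d=np.hypot(*(np.array([u.mean(),v.mean()])-e))
            print(k,n,round(q['p'],2),m.sum(),d.round(1))
            if d<25: ok.append(m)
        if ok: M[n]=cv2.morphologyEx(ok[0].astype(np.uint8),cv2.MORPH_OPEN,np.ones((5,5)))
    def cost(b,ret=False):
        s=[]
        for n,m in M.items():
            S=4; h=cv2.convexHull(np.array([(pix(C[n],bpt(b,*p))+.5)*S-.5 for p in P]).round().astype(np.int32))
            r=np.zeros((400*S,640*S),np.uint8); cv2.fillConvexPoly(r,h,1); r=cv2.resize(r.astype(np.float32),(640,400),interpolation=cv2.INTER_AREA)
            s.append(np.minimum(r,m).sum()/np.maximum(r,m).sum())
        return s if ret else -sum(s)
    best=min((minimize(cost,init[k],method='Nelder-Mead',options=dict(initial_simplex=np.array(init[k])+np.array([[0,0,0],[.015,0,0],[0,.015,0],[0,0,s]]),xatol=1e-4)) for s in(.15,-.15)),key=lambda r:r.fun)
    b=best.x; print(k,b.round(4),np.degrees(b[2]).round(1),np.round(cost(b,True),3),'grip',leverpt(b,0 if k=='red' else 1.05).round(4), 'top px',pix(C['top'],leverpt(b,0 if k=='red' else 1.05)).round(1))
# lever grips by colour in scene, too
for k,lo,hi,g in [('red',[0,150,60],[6,255,255],(.638,-.247,.137)),('blue',[105,150,60],[125,255,255],(.478,-.449,.081))]:
    for n in ims:
        m=cv2.inRange(cv2.cvtColor(ims[n],cv2.COLOR_RGB2HSV),np.array(lo),np.array(hi)); kk,l,s,ce=cv2.connectedComponentsWithStats(m)
        e=pix(C[n],g); i=min(range(1,kk),key=lambda i:np.hypot(*(ce[i]-e))-(0 if s[i,4]>8 else -99)); print(k,n,s[i],ce[i].round(1),'exp',e.round(1),'ray',onplane(C[n],*ce[i],g[2]).round(4))
E
```

```text
red top 0.83 1546 4.1
red top 0.74 652 123.2
red scene 0.79 2437 2.8
red scene 0.17 101 42.2
red [ 0.7056 -0.2811 -0.4952] -28.4 [0.889 0.894] grip [ 0.6451 -0.2484  0.1366] top px [386.7 171.9]
blue top 0.68 2063 5.4
blue scene 0.83 1487 9.0
blue [ 0.5823 -0.4732 -0.2268] -13.0 [0.844 0.513] grip [ 0.4773 -0.4489  0.0807] top px [451.6 232.6]
red top [384 171   9   7  40] [388.  173.7] exp [386.2 174.4] ray [ 0.6399 -0.252   0.137 ]
red scene [246 154   7  11  49] [248.9 159.1] exp [251.2 159.9] ray [ 0.6416 -0.2547  0.137 ]
blue top [448 226   9  13  94] [452.1 232.4] exp [451.6 232.3] ray [ 0.4778 -0.4503  0.081 ]
blue scene [258 125   9   7  44] [262.  127.9] exp [261.9 128. ] ray [ 0.4776 -0.449   0.081 ]
```

```bash
cat >> h.py <<'E'
RED=(.7028,-.2821,np.radians(-26)); BLUE=(.5823,-.4735,np.radians(-13))
BACK=bot.tcp_to_grasp
def gp(b,ang,a,flip,back=0):  # TCP pos/rotvec with the grasp point at the grip (backed off)
    R=tilt(b,a,flip); z=R.as_matrix()[:,2]; return leverpt(b,ang)+(BACK-back)*z, R.as_rotvec()
E
python3 - <<'E'
from h import *
s=sensors.sense(); 
for b,n,angs in((RED,'red',(0,.9)),(BLUE,'blue',(1.05,.15))):
  for a in (35,45,55):
    for f in (1,-1):
      out=[]
      for ang,back in [(angs[0],.12),(angs[0],0),(angs[1],0),(angs[1],.12)]:
        q=planner.ik(*gp(b,ang,np.radians(a),f,back)); out.append(None if q is None else np.round(q,2).tolist())
      print(n,a,f,out[0],[o is not None for o in out])
R0=s['orientation']
for p in [(.22,.52,.30),(.29,.34,.35)]: print(p,planner.ik(p,R0))
E
```

```text
red 35 1 None [False, True, True, False]
red 35 -1 None [False, True, True, False]
red 45 1 [-0.09, 0.19, 0.27, 2.33, 2.25, 0.21, -0.93] [True, True, True, True]
red 45 -1 [-0.05, 0.19, 0.22, 2.33, 2.22, 0.21, 2.25] [True, True, True, True]
red 55 1 [0.02, 0.19, 0.19, 2.17, 0.53, 0.22, 0.83] [True, True, True, True]
red 55 -1 [-0.25, 0.2, 0.5, 2.18, 0.22, 0.19, -2.02] [True, True, True, False]
blue 35 1 [2.03, 0.81, -1.19, 2.3, 3.29, 0.18, -0.71] [True, True, True, True]
blue 35 -1 [2.03, 0.81, -1.19, 2.3, 3.29, 0.18, 2.43] [True, True, True, True]
blue 45 1 [0.07, 0.82, 1.27, 2.33, 4.4, 1.29, -2.45] [True, True, True, True]
blue 45 -1 [0.07, 0.82, 1.27, 2.33, 4.4, 1.29, 0.69] [True, True, True, True]
blue 55 1 [1.53, 0.41, -0.76, 2.13, -0.37, 0.23, 2.57] [True, True, True, True]
blue 55 -1 [0.53, 0.33, 0.43, 2.19, -1.33, 0.52, 0.27] [True, True, True, True]
(0.22, 0.52, 0.3) [-1.28378680e+00  2.36719293e-01  3.33928774e-03  1.74044163e+00
 -8.81776197e-04  1.16440491e+00 -1.76229631e-01]
(0.29, 0.34, 0.35) [-1.06928456e+00 -1.29029242e-02  6.43743695e-02  1.91069982e+00
  8.41086048e-04  1.24374928e+00  9.87767413e-02]
```

Run:
```python
from h import *
R0=sensors.sense()['orientation']
bot.line_to((.22,.52,.30),velocity=.25)
bot.goto_joints(planner.ik((.29,.34,.35),R0))
q=sensors.sense()['qpos'].copy()
# rotate base joint to swing to the right side, then tilt
az=np.arctan2(.34,.29)-np.arctan2(-.19,.50)
q[0]+= az*1   # test sign by IK below
cand=[]
for f in(1,-1):
    for a in(45,50,55):
        for back in (.12,.09):
            p=planner.ik(*gp(RED,0,np.radians(a),f,back))
            if p is not None: print(f,a,back,np.round(p,2),np.abs(p-sensors.sense()['qpos']).max().round(2))
print(sensors.sense()['qpos'].round(2),sensors.sense()['tcp_pos'],sensors.sense()['time'])
for d in (1,-1):
    p=planner.ik((.46,-.08,.35),Ro.from_euler('ZX',[np.radians(d*90-26),np.pi]).as_rotvec()); print(None if p is None else np.round(p,2))
```

```text
1 45 0.12 [-0.22  0.19  0.42  2.34  2.37  0.18 -1.05] 2.37
1 45 0.09 [ 0.21  0.26 -0.05  2.29  2.24  0.27 -0.89] 2.24
1 50 0.12 [0.15 0.18 0.02 2.24 1.34 0.18 0.01] 1.34
1 50 0.09 [ 0.34  0.26 -0.18  2.21  1.6   0.22 -0.22] 1.6
1 55 0.12 [-0.32  0.21  0.59  2.19  0.11  0.19  1.23] 1.13
1 55 0.09 [0.18 0.26 0.03 2.14 0.76 0.2  0.61] 1.27
-1 45 0.12 [-0.05  0.19  0.22  2.33  2.22  0.21  2.25] 2.22
-1 45 0.09 [ 0.33  0.27 -0.18  2.28  2.17  0.3   2.34] 2.24
-1 50 0.09 [ 0.34  0.26 -0.18  2.21  1.6   0.22  2.92] 2.83
-1 55 0.12 [-0.65  0.29  1.    2.2  -0.66  0.21 -1.16] 1.26
-1 55 0.09 [-0.51  0.35  0.87  2.18 -0.91  0.18 -0.93] 1.06
[-1.09 -0.01  0.08  1.91  0.    1.24  0.1 ] [0.28956798 0.34134205 0.34946577] 3.0583
[-0.72 -0.01  0.77  1.91  0.01  1.24 -0.41]
[-0.87 -0.03  0.92  1.91  0.02  1.25  2.73]
```

Run:
```python
from h import *
a=np.radians(55)
p=planner.ik(*gp(RED,0,a,1,.09)); print(np.round(p,2))
bot.goto_joints(p)
im=eyes.snapshot('wrist'); c=eyes.calibration('wrist')
o=im.copy()
for ang in (0,):
    for X,col in ((leverpt(RED,ang),(0,255,0)),(leverpt(RED,ang,.086),(255,255,0)),(leverpt(RED,ang,.05),(0,255,255)),(bpt(RED,-.052,.045,.24),(255,0,255)),(bpt(RED,-.052,-.045,.24),(255,0,255)),(bpt(RED,-.052,.045,.165),(255,0,255)),(bpt(RED,-.052,-.045,.165),(255,0,255))):
        u=pix(c,X); print(u.round()); cv2.circle(o,tuple(int(round(t)) for t in u),4,col,1)
save(o,'w1.png'); s=sensors.sense(); print(s['tcp_pos'],s['time'])
```

```text
[0.18 0.26 0.03 2.14 0.76 0.2  0.61]
[315. 206.]
[315. 220.]
[315. 194.]
[403. 387.]
[227. 386.]
[384. 256.]
[246. 256.]
[ 0.60491478 -0.23296116  0.19539888] 5.475
```

View pics/w1.png

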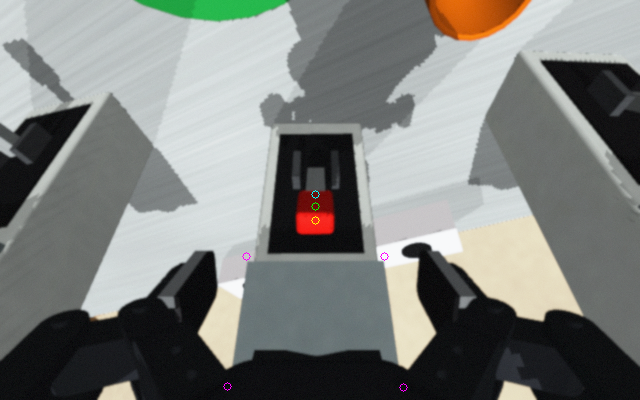

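The wrist view shows the red grip centred at (315,212), with the model at (315,206), so the alignment is good. Now I'll grip it and throw it.

```bash
cat >> h.py <<'E'
def throw(b,a,f,angs):
    bot.line_to(gp(b,angs[0],a,f)[0],velocity=.1)
    clamp(); s=sensors.sense(); print('gap',s['finger_gap'],s['finger_force'],s['wrist_force'].round(1))
    for g in angs[1:]: bot.line_to(gp(b,g,a,f)[0],velocity=.08)
    s=sensors.sense(); print(s['wrist_force'].round(1),s['finger_gap'])
    release(); bot.line_to(gp(b,angs[-1],a,f,.10)[0],velocity=.15)
E
python3 - <<'E'
from h import *
throw(RED,np.radians(55),1,[0,.2,.4,.6,.8,.95])
im=eyes.snapshot('wrist'); save(im,'w2.png'); print(sensors.sense()['time'])
t=eyes.snapshot('top'); c=eyes.calibration('top'); m=cv2.inRange(cv2.cvtColor(t,cv2.COLOR_RGB2HSV),np.array([0,150,60]),np.array([6,255,255])); k,l,s,ce=cv2.connectedComponentsWithStats(m)
print([(ce[i].round(1),s[i,4]) for i in range(1,k) if s[i,4]>8 and 350<ce[i][0]<430],pix(c,leverpt(RED,1.05)))
E
```

```text
gap 0.27210510404298366 58.53203773498535 [-4.   1.9  4.7]
[ 4.1 -2.9  2.1] 0.2727033965255115
10.1417
[(array([404.7, 145.5]), np.int32(124)), (array([379.6, 186.1]), np.int32(85))] [379.07010537 187.27839641]
```

View pics/w2.png

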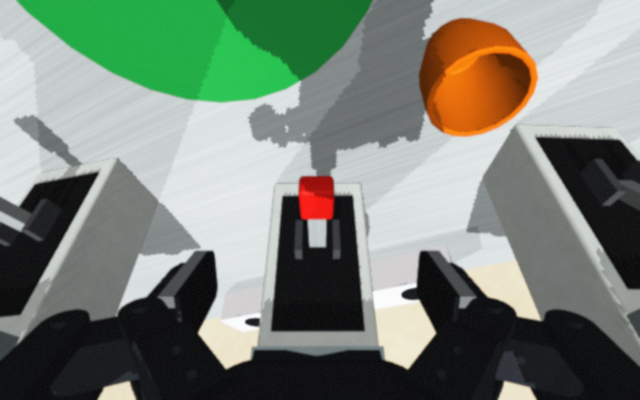

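Red is down, grip at (316,197). Now the pan.

```bash
cat >> h.py <<'E'
def down(yaw,f=1):   # tool down, finger closing line along pan x (yaw)
    y=f*np.array([np.cos(yaw),np.sin(yaw),0]); z=np.array([0,0,-1.]); return Ro.from_matrix(np.column_stack([np.cross(y,z),y,z])).as_rotvec()
PY=np.radians(18.7); POST=np.array([.4457,-.0042]); BY=np.radians(87.9)
E
python3 - <<'E'
from h import *
s=sensors.sense(); print(s['qpos'].round(2))
for f in(1,-1):
    for nm,p,w in (('above',(*POST,.24),PY),('post',(*POST,.086),PY),('bed0',(.565,.12,.25),BY),('bed1',(.565,.26,.146),BY),('mat',(.443,-.30,.2),BY),('mat45',(.40,-.282,.2),np.pi/4),('mat45d',(.40,-.282,.092),np.pi/4)):
        q=planner.ik(p,down(w,f)); print(f,nm,None if q is None else np.round(q,2))
E
```

```text
[ 0.33  0.28 -0.18  2.26  1.48  0.21 -0.12]
1 above [ 0.34  0.12 -0.5   2.04  0.07  1.    0.13]
1 post [ 0.15  0.34 -0.32  2.19  0.18  0.63  0.02]
1 bed0 [ 0.28  0.4  -0.78  1.73  0.31  1.13  0.95]
1 bed1 [-0.08  0.55 -0.62  1.73  0.38  0.98  0.69]
1 mat [ 1.2   0.42 -0.9   1.88  0.38  1.03  1.67]
1 mat45 [ 0.99  0.26 -0.58  1.99  0.18  0.94  1.11]
1 mat45d [ 0.91  0.42 -0.5   2.08  0.3   0.71  0.99]
-1 above [-1.31  0.19  1.35  2.12 -0.22  0.99 -2.65]
-1 post [ 0.86  0.67 -1.26  2.15  0.83  0.94  2.58]
-1 bed0 [-0.19  0.31 -0.16  1.76  0.05  1.07 -1.97]
-1 bed1 [-0.33  0.49 -0.27  1.75  0.16  0.92 -2.27]
-1 mat [ 0.43  0.28  0.06  1.93 -0.02  0.93 -1.11]
-1 mat45 [ 0.11  0.21  0.43  2.05 -0.11  0.9  -1.75]
-1 mat45d [ 0.3   0.38  0.23  2.12 -0.14  0.66 -1.74]
```

Run:
```python
from h import *
p=sensors.sense()['tcp_pos']; bot.line_to(p+[-.06,.03,.06],velocity=.25)
bot.move_to((*POST,.24),down(PY)); 
bot.line_to((*POST,.0865),velocity=.12)
clamp(); s=sensors.sense(); print('gap',s['finger_gap'],s['finger_force'],s['wrist_force'].round(1),s['tcp_pos'].round(4))
bot.line_to((*POST,.26),velocity=.12)
s=sensors.sense(); print(s['wrist_force'].round(2),s['torque'].round(3))
bot.move_to((.565,.10,.26),down(BY))
s=sensors.sense(); print(s['tcp_pos'].round(4),s['time'],s['qpos'].round(2))
t=eyes.snapshot('top'); save(cv2.resize(t[120:280,150:350],None,fx=4,fy=4)[:600],'crop3.png')
c=eyes.calibration('top')
hsv=cv2.cvtColor(t,cv2.COLOR_RGB2HSV); m=cv2.inRange(hsv,np.array([22,150,60]),np.array([32,255,255]))
h=cv2.findContours(m,0,2)[0]; h=np.vstack([x for x in h if len(x)>10]).reshape(-1,2)
for z in (.172,): 
    W=np.array([onplane(c,*q,z)[:2] for q in h],np.float32); print(cv2.minAreaRect(W), 'y max',W[:,1].max())
```

```text
gap 0.22278706639319065 59.424723386764526 [-1.8 -0.3  3.8] [ 0.4458 -0.0043  0.0867]
[-0.28  0.59 -2.76] [-0.06   0.07   0.002]
[0.5644 0.0992 0.2593] 16.125 [ 0.22  0.35 -0.64  1.74  0.23  1.13  1.05]
((0.5325332283973694, 0.2315516322851181), (0.05533185973763466, 0.02355128526687622), 26.41756820678711) y max 0.23714031
```

View pics/crop3.png

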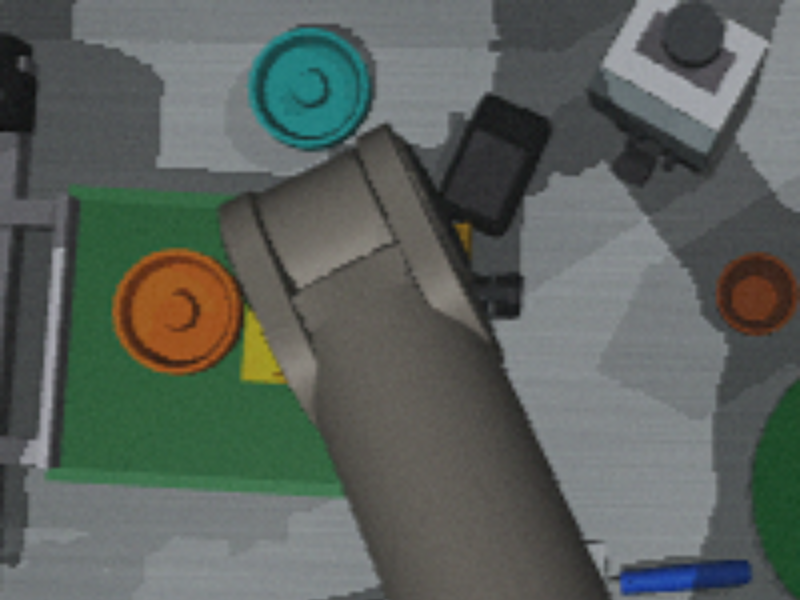

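```bash
cat >> h.py <<'E'
def mask(im,lo,hi): return cv2.inRange(cv2.cvtColor(im,cv2.COLOR_RGB2HSV),np.array(lo),np.array(hi))
E
python3 - <<'E'
from h import *
bot.line_to((.565,.10,.17),velocity=.15)
im=eyes.snapshot('wrist'); c=eyes.calibration('wrist'); s=sensors.sense(); print('cam',(-c['R'].T@c['t']).round(3),s['tcp_pos'].round(4))
pz=s['tcp_pos'][2]-.0867; o=im.copy()
bx=np.array([np.cos(BY),np.sin(BY)]); by=np.array([-bx[1],bx[0]]); 
def ponp(x,y,z): return np.array([*(s['tcp_pos'][:2]+(x+.061)*bx+y*by),pz+z])
for x,y in((.075,.058),(.075,-.058),(-.075,.058),(-.075,-.058)):
    u=pix(c,ponp(x,y,.0025)); print('pan corner',x,y,u.round()); cv2.circle(o,tuple(int(round(t)) for t in u),4,(255,0,255),1)
m=mask(im,[6,150,60],[18,255,255]); cn=max(cv2.findContours(m,0,1)[0],key=cv2.contourArea).reshape(-1,2)
W=np.array([onplane(c,*q,.086)[:2] for q in cn],np.float32); print('print',cv2.minEnclosingCircle(W),cn.min(0),cn.max(0))
save(o,'w3.png')
E
```

```text
cam [0.497 0.102 0.315] [0.5658 0.1003 0.1713]
pan corner 0.075 0.058 [525. 118.]
pan corner 0.075 -0.058 [499. 276.]
pan corner -0.075 0.058 [297. 117.]
pan corner -0.075 -0.058 [299. 276.]
print ((0.5669363737106323, 0.29716190695762634), 0.051527075469493866) [529 123] [639 251]
```

View pics/w3.png

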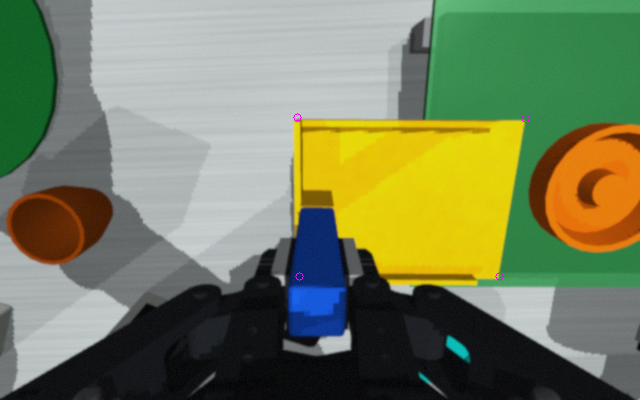

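The pan matches its predicted corners to about 2 mm, and the print is straight ahead of the lip at (590,188). Now lower to the bed and scoop.

Run:
```python
from h import *
k=np.tan(np.pi/2-BY); X=lambda y:.5635-(.3055-y)*k
bot.line_to((X(.10),.10,.165),velocity=.1)
hit=bot.line_to((X(.10),.10,.1425),velocity=.03,contact_N=3); s=sensors.sense(); print('down',hit,s['tcp_pos'].round(4),s['wrist_force'].round(1))
z=s['tcp_pos'][2]-.0005
hit=bot.line_to((X(.235),.235,z),velocity=.06,contact_N=18); s=sensors.sense(); print('push1',hit,s['tcp_pos'].round(4),s['wrist_force'].round(1))
im=eyes.snapshot('wrist'); save(im,'w4.png'); t=eyes.snapshot('top'); 
if not hit:
    hit=bot.line_to((X(.259),.259,z),velocity=.04,contact_N=18); s=sensors.sense(); print('push2',hit,s['tcp_pos'].round(4),s['wrist_force'].round(1))
im=eyes.snapshot('wrist'); c=eyes.calibration('wrist'); save(im,'w5.png')
m=mask(im,[6,150,60],[18,255,255]); cn=max(cv2.findContours(m,0,1)[0],key=cv2.contourArea).reshape(-1,2)
zz=s['tcp_pos'][2]-.0867+.0285
W=np.array([onplane(c,*q,zz)[:2] for q in cn],np.float32); e=cv2.minEnclosingCircle(W); print('print',e,cn.min(0),cn.max(0), 'rel',np.array(e[0])-s['tcp_pos'][:2]-[0,.061],s['time'])
```

```text
down True [0.5558 0.0997 0.1466] [-1.2 -0.5  4.7]
push1 False [0.5625 0.2329 0.1469] [ 0.2 -7.1  8.1]
push2 False [0.5641 0.2537 0.1474] [ -1.5 -14.7  14.8]
print ((0.5667768120765686, 0.3405340909957886), 0.04895766079425812) [383 139] [535 279] rel [0.00270725 0.02580004] 21.0917
```

View pics/w5.png

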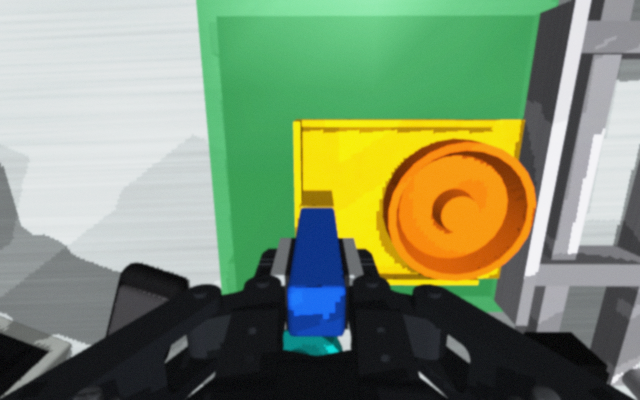

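The print lies on the pan floor at (462,210), within the lip line at about x=520, against the fence. Back off and lift.

```bash
cat >> h.py <<'E'
def printrel(yaw):
    im=eyes.snapshot('wrist'); c=eyes.calibration('wrist'); s=sensors.sense()
    m=mask(im,[6,150,60],[18,255,255]); cn=max(cv2.findContours(m,0,1)[0],key=cv2.contourArea).reshape(-1,2)
    W=np.array([onplane(c,*q,s['tcp_pos'][2]-.0867+.0285)[:2] for q in cn],np.float32); (p,r)=cv2.minEnclosingCircle(W)
    d=np.array(p)-s['tcp_pos'][:2]; b=np.array([np.cos(yaw),np.sin(yaw)])
    print('print in pan',round(d@b-.061,4),round(d@[-b[1],b[0]],4),'r',round(r,4),'F',s['wrist_force'].round(1),'t',s['time']); return im
E
python3 - <<'E'
from h import *
p=sensors.sense()['tcp_pos']
bot.line_to(p+[-.0005,-.012,.0005],velocity=.05); printrel(BY)
p=sensors.sense()['tcp_pos']
bot.line_to(p+[0,-.01,.06],velocity=.06); printrel(BY)
bot.line_to((.55,.20,.25),velocity=.12); printrel(BY); 
for w in (88,60,45,20):
    w=np.radians(w); g=np.array([.4433,-.2388])-.061*np.array([np.cos(w),np.sin(w)])
    print(np.degrees(w).round(),[None if (q:=planner.ik((*g,z),down(w))) is None else np.round(q,2) for z in(.2,.093)])
print(sensors.sense()['qpos'].round(2))
E
```

```text
print in pan 0.0266 0.0015 r 0.049 F [-0.3  0.7 -3. ] t 21.6917
print in pan 0.026 0.0005 r 0.049 F [-0.5 -0.2 -3.2] t 22.9
print in pan 0.0262 0.0007 r 0.049 F [-1.  -0.9 -3.4] t 23.5583
88.0 [array([ 0.92,  0.33, -0.53,  1.9 ,  0.2 ,  0.97,  1.83]), array([ 0.93,  0.49, -0.56,  1.98,  0.36,  0.77,  1.69])]
60.0 [array([ 0.9 ,  0.27, -0.48,  1.96,  0.15,  0.94,  1.39]), array([ 0.86,  0.43, -0.45,  2.05,  0.27,  0.72,  1.29])]
45.0 [array([ 0.85,  0.24, -0.42,  2.  ,  0.12,  0.93,  1.16]), array([ 0.8 ,  0.39, -0.38,  2.09,  0.23,  0.7 ,  1.06])]
20.0 [array([ 0.74,  0.19, -0.32,  2.06,  0.07,  0.91,  0.73]), array([ 0.71,  0.35, -0.29,  2.15,  0.16,  0.66,  0.65])]
[ 0.05  0.39 -0.65  1.72  0.25  1.12  0.86]
```

Run:
```python
from h import *
w=np.radians(60); g=np.array([.4433,-.2388])-.061*np.array([np.cos(w),np.sin(w)])
bot.line_to((*g,.24),rotation=down(w),velocity=.15); printrel(w)
bot.line_to((*g,.105),velocity=.1)
hit=bot.line_to((*g,.0895),velocity=.025,contact_N=3); s=sensors.sense(); print(hit,s['tcp_pos'].round(4),s['wrist_force'].round(1))
release(); printrel(w)
bot.line_to((*g,.26),velocity=.12)
im=eyes.snapshot('wrist'); save(im,'w6.png'); s=sensors.sense(); c=eyes.calibration('wrist')
cn=max(cv2.findContours(mask(im,[6,150,60],[18,255,255]),0,1)[0],key=cv2.contourArea).reshape(-1,2)
print('print',cv2.minEnclosingCircle(np.array([onplane(c,*q,.0345)[:2] for q in cn],np.float32)),s['time'],s['qpos'].round(2))
```

```text
print in pan 0.0241 0.0005 r 0.0471 F [-0.  -0.5 -3.1] t 27.1583
True [ 0.4127 -0.2916  0.0928] [-2.   0.5  5.9]
print in pan 0.0245 -0.0025 r 0.0488 F [ 0.3  0.4 -0.1] t 29.8667
print ((0.4576997756958008, -0.21632426977157593), 0.04754600673913956) 31.4667 [ 0.77  0.19 -0.32  1.9   0.07  1.06  1.47]
```

View pics/w6.png

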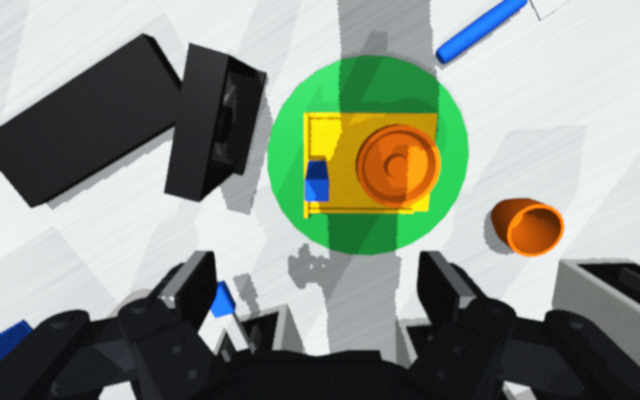

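The pan stands centred on the mat at (370,165) with the print inside it. The blue grip is at (222,300). Next, the blue lever.

Run:
```python
from h import *
q0=sensors.sense()['qpos']
for a in (50,55,60):
  for f in (1,-1):
    for back in (.2,.15,.10):
        p=planner.ik(*gp(BLUE,1.05,np.radians(a),f,back)); print(a,f,back,None if p is None else (np.round(p,2),np.abs(p-q0).max().round(2)), gp(BLUE,1.05,np.radians(a),f,back)[0].round(3))
```

```text
50 1 0.2 (array([ 2.  ,  0.35, -1.12,  2.19, -0.52,  0.3 ,  2.8 ]), np.float64(1.32)) [ 0.364 -0.423  0.22 ]
50 1 0.15 (array([ 1.77,  0.41, -0.94,  2.19, -0.65,  0.2 ,  2.92]), np.float64(1.44)) [ 0.395 -0.43   0.181]
50 1 0.1 (array([ 1.87,  0.7 , -1.22,  2.16,  1.17,  0.23,  1.2 ]), np.float64(1.1)) [ 0.426 -0.438  0.143]
50 -1 0.2 (array([ 1.05,  0.16, -0.04,  2.24, -1.2 ,  0.51,  0.24]), np.float64(1.26)) [ 0.364 -0.423  0.22 ]
50 -1 0.15 (array([ 1.1 ,  0.27, -0.16,  2.23, -1.35,  0.42,  0.38]), np.float64(1.41)) [ 0.395 -0.43   0.181]
50 -1 0.1 (array([ 1.87,  0.7 , -1.22,  2.16,  1.17,  0.23, -1.94]), np.float64(3.41)) [ 0.426 -0.438  0.143]
55 1 0.2 (array([ 1.3 ,  0.18, -0.37,  2.16, -0.79,  0.47,  2.94]), np.float64(1.47)) [ 0.376 -0.426  0.229]
55 1 0.15 (array([ 1.36,  0.29, -0.51,  2.15, -0.75,  0.34,  2.91]), np.float64(1.44)) [ 0.404 -0.432  0.188]
55 1 0.1 (array([ 1.4 ,  0.42, -0.62,  2.13, -0.62,  0.21,  2.8 ]), np.float64(1.33)) [ 0.432 -0.439  0.147]
55 -1 0.2 (array([ 0.96,  0.15,  0.  ,  2.18, -0.91,  0.51, -0.1 ]), np.float64(1.57)) [ 0.376 -0.426  0.229]
55 -
[... 174 characters left out ...]
, np.float64(1.32)) [ 0.432 -0.439  0.147]
60 1 0.2 (array([ 1.12,  0.17, -0.24,  2.09, -0.56,  0.53,  2.67]), np.float64(1.2)) [ 0.389 -0.429  0.238]
60 1 0.15 (array([ 1.21,  0.28, -0.39,  2.09, -0.5 ,  0.41,  2.62]), np.float64(1.15)) [ 0.413 -0.434  0.194]
60 1 0.1 (array([ 1.26,  0.39, -0.51,  2.07, -0.35,  0.3 ,  2.48]), np.float64(1.01)) [ 0.438 -0.44   0.151]
60 -1 0.2 (array([ 0.86,  0.16,  0.05,  2.1 , -0.66,  0.56, -0.38]), np.float64(1.86)) [ 0.389 -0.429  0.238]
60 -1 0.15 (array([ 0.83,  0.25,  0.04,  2.11, -0.76,  0.47, -0.29]), np.float64(1.77)) [ 0.413 -0.434  0.194]
60 -1 0.1 (array([ 0.84,  0.34, -0.  ,  2.1 , -0.87,  0.38, -0.19]), np.float64(1.67)) [ 0.438 -0.44   0.151]
```

Run:
```python
from h import *
a=np.radians(55)
p=sensors.sense()['tcp_pos']
bot.goto_joints(planner.ik(*gp(BLUE,1.05,a,-1,.2)))
bot.line_to(gp(BLUE,1.05,a,-1,.10)[0],velocity=.12)
im=eyes.snapshot('wrist'); c=eyes.calibration('wrist'); save(im,'w7.png')
k,l,s,ce=cv2.connectedComponentsWithStats(mask(im,[105,130,50],[125,255,255])); 
print([(s[i],ce[i].round()) for i in range(1,k) if s[i,4]>100],[pix(c,leverpt(BLUE,1.05,r)).round() for r in(.05,.068,.086)])
s=sensors.sense(); print(s['wrist_force'].round(1),s['time'])
```

```text
[(array([  522,     0,   118,   208, 10583], dtype=int32), array([600.,  62.])), (array([ 300,  177,   36,   53, 1769], dtype=int32), array([318., 204.])), (array([  0, 348,  14,  14, 111], dtype=int32), array([  5., 353.]))] [array([315., 182.]), array([315., 205.]), array([315., 230.])]
[ 0.7 -0.5 -0.4] 33.9
```

View pics/w7.png

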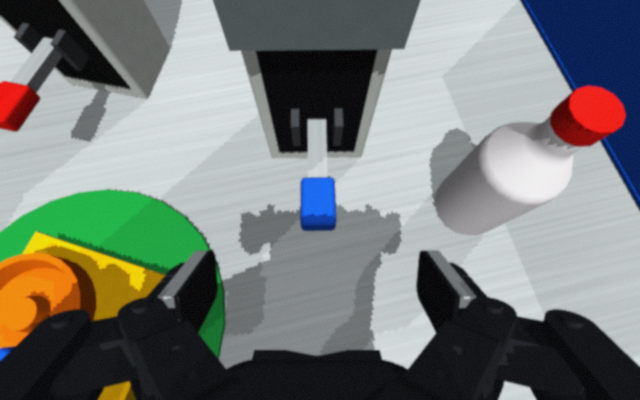

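The blue grip is at (318,204), with the model at (315,205). Throw it up.

Run:
```python
from h import *
a=np.radians(55)
throw(BLUE,a,-1,[1.05,.85,.65,.45,.25,.1])
im=eyes.snapshot('wrist'); c=eyes.calibration('wrist')
k,l,s,ce=cv2.connectedComponentsWithStats(mask(im,[105,130,50],[125,255,255])); 
print([(s[i],ce[i].round()) for i in range(1,k) if s[i,4]>100],[(g,pix(c,leverpt(BLUE,g)).round()) for g in(0,.1,.3,1.05)])
bot.line_to(gp(BLUE,.1,a,-1,.18)[0],velocity=.15); bot.sleep(.3)
c=eyes.calibration('top'); t=eyes.snapshot('top')
for n,lo,hi,z in (('orange',[6,150,60],[18,255,255],.0345),('yellow',[22,150,60],[32,255,255],.009),('red',[0,150,60],[6,255,255],.081),('blue',[105,130,50],[125,255,255],.137)):
    k,l,s,ce=cv2.connectedComponentsWithStats(mask(t,lo,hi)); print(n,[(ce[i].round(1),onplane(c,*ce[i],z)[:2].round(3)) for i in range(1,k) if s[i,4]>25])
print([r for r in models.boxes_of('top','scraper')][:1] and world(c,models.boxes_of('top','scraper')[0]['xyz']).round(3), sensors.sense()['wrist_force'],sensors.sense()['time'])
save(cv2.resize(t[120:300,230:500],None,fx=2.9,fy=2.9),'end.png')
```

```text
Traceback (most recent call last):
  File "h.py", line 25, in throw
    bot.line_to(gp(b,angs[0],a,f)[0],velocity=.1)
    ~~~~~~~~~~~^^^^^^^^^^^^^^^^^^^^^^^^^^^^^^^^^^
station.PlanningError: the arm cannot follow that straight line within its joint ranges
```

Run:
```python
from h import *
print(sensors.sense()['qpos'].round(2))
for a in (50,55,60):
  for f in (1,-1):
    for g,b in ((1.05,.1),(1.05,.05),(1.05,0),(.6,0),(.1,0),(.1,.1)):
        p=planner.ik(*gp(BLUE,g,np.radians(a),f,b)); print(a,f,g,b,None if p is None else np.round(p,2))
```

```text
[ 0.99  0.35 -0.13  2.15 -1.17  0.34  0.15]
50 1 1.05 0.1 [ 1.87  0.7  -1.22  2.16  1.17  0.23  1.2 ]
50 1 1.05 0.05 [ 1.77  0.81 -1.17  2.13  1.54  0.28  0.87]
50 1 1.05 0 [ 1.71  0.94 -1.17  2.08  1.74  0.37  0.72]
50 1 0.6 0 [ 1.7   0.88 -1.18  2.06  1.58  0.35  0.83]
50 1 0.1 0 [ 1.57  0.74 -1.02  2.02  1.32  0.21  0.99]
50 1 0.1 0.1 [ 1.52  0.4  -0.78  2.09 -0.59  0.21  2.76]
50 -1 1.05 0.1 [ 1.87  0.7  -1.22  2.16  1.17  0.23 -1.94]
50 -1 1.05 0.05 [ 1.77  0.81 -1.17  2.13  1.54  0.28 -2.27]
50 -1 1.05 0 [ 1.71  0.94 -1.17  2.08  1.74  0.37 -2.42]
50 -1 0.6 0 [ 1.7   0.88 -1.18  2.06  1.58  0.35 -2.31]
50 -1 0.1 0 [ 1.57  0.74 -1.02  2.02  1.32  0.21 -2.16]
50 -1 0.1 0.1 [ 1.01  0.31 -0.16  2.12 -1.22  0.37  0.17]
55 1 1.05 0.1 [ 1.48  0.44 -0.72  2.12 -0.38  0.19  2.58]
55 1 1.05 0.05 [ 1.64  0.68 -1.02  2.09  1.06  0.24  1.24]
55 1 1.05 0 [ 1.57  0.79 -1.    2.05  1.41  0.27  0.93]
55 1 0.6 0 [ 1.57  0.75 -1.02  2.02  1.2   0.29  1.11]
55 1 0.1 0 [ 1.53  0.72 -1.01  1.97  1.03  0.31  1.24]
55 1 0.1 0.1 [ 1.41  0.37 -0.69  2.03 -0.31  0.31  2.44]
55 -1 1.05 0.1 [ 0.99  0.35 -0
[... 301 characters left out ...]
5  0.42 -0.15]
60 1 1.05 0.1 [ 1.32  0.4  -0.58  2.07 -0.24  0.3   2.39]
60 1 1.05 0.05 [ 1.24  0.5  -0.53  2.05 -0.21  0.21  2.35]
60 1 1.05 0 [ 1.41  0.69 -0.81  2.01  0.9   0.24  1.34]
60 1 0.6 0 [ 1.15  0.54 -0.47  2.   -0.17  0.2   2.3 ]
60 1 0.1 0 [ 1.11  0.53 -0.46  1.95 -0.13  0.26  2.22]
60 1 0.1 0.1 [ 1.26  0.35 -0.55  1.97 -0.21  0.42  2.29]
60 -1 1.05 0.1 [ 0.81  0.34  0.04  2.1  -0.9   0.39 -0.17]
60 -1 1.05 0.05 [ 0.84  0.44 -0.03  2.08 -1.01  0.32 -0.06]
60 -1 1.05 0 [ 0.86  0.54 -0.1   2.05 -1.15  0.24  0.08]
60 -1 0.6 0 [ 0.79  0.5  -0.02  2.03 -1.02  0.3  -0.08]
60 -1 0.1 0 [ 0.72  0.48  0.04  1.97 -0.91  0.35 -0.23]
60 -1 0.1 0.1 [ 0.69  0.3   0.14  2.01 -0.73  0.49 -0.39]
```

```bash
cat > blue.py <<'E'
from h import *
L=lambda g,a,b,v=.1: bot.line_to(*(lambda q:(q[0],q[1]))(gp(BLUE,g,np.radians(a),-1,b)),velocity=v)
L(1.05,60,.1); L(1.05,60,0)
clamp(); s=sensors.sense(); print('gap',s['finger_gap'],s['finger_force'],s['wrist_force'].round(1))
for g,a in ((.85,59),(.65,58),(.45,57),(.25,56),(.1,55)): L(g,a,0,.08)
s=sensors.sense(); print(s['wrist_force'].round(1),s['finger_gap'])
release(); L(.1,55,.1)
im=eyes.snapshot('wrist'); c=eyes.calibration('wrist')
k,l,s,ce=cv2.connectedComponentsWithStats(mask(im,[105,130,50],[125,255,255]))
print([(s[i],ce[i].round()) for i in range(1,k) if s[i,4]>100],[(g,pix(c,leverpt(BLUE,g)).round()) for g in(0,.1,.3,1.05)])
L(.1,55,.16); bot.sleep(.3)
c=eyes.calibration('top'); t=eyes.snapshot('top')
for n,lo,hi,z in (('orange',[6,150,60],[18,255,255],.0345),('yellow',[22,150,60],[32,255,255],.009),('red',[0,150,60],[6,255,255],.081),('blue',[105,130,50],[125,255,255],.137)):
    k,l,s,ce=cv2.connectedComponentsWithStats(mask(t,lo,hi)); print(n,[(ce[i].round(1),onplane(c,*ce[i],z)[:2].round(3)) for i in range(1,k) if s[i,4]>25])
for n in('scraper','mouse','vase'): print(n,[world(c,r['xyz']).round(3) for r in models.boxes_of('top',n)[:1]])
print(sensors.sense()['wrist_force'].round(1),sensors.sense()['time'])
E
python3 blue.py
```

```text
gap 0.26970655355465323 58.88196408748627 [-3.8 -1.3  5.5]
[-6.6 -3.7 -0.8] 0.2718307129685667
[(array([251,   0, 133,   5, 516], dtype=int32), array([314.,   1.])), (array([  505,     0,   135,   281, 23786], dtype=int32), array([590., 109.])), (array([299, 181,  39,  27, 978], dtype=int32), array([318., 194.])), (array([ 98, 381,  38,  19, 502], dtype=int32), array([118., 392.]))] [(0, array([316., 195.])), (0.1, array([316., 205.])), (0.3, array([316., 223.])), (1.05, array([316., 264.]))]
orange [(array([338.9, 192.2]), array([ 0.593, -0.119])), (array([368.9, 237.1]), array([ 0.459, -0.212]))]
yellow [(array([383.7, 229.3]), array([ 0.483, -0.26 ]))]
red [(array([404.8, 145.6]), array([ 0.731, -0.309])), (array([379.4, 186.3]), array([ 0.609, -0.236])), (array([ 48.4, 194.6]), array([0.565, 0.732])), (array([ 43.5, 230.3]), array([0.46 , 0.741])), (array([510.6, 236.4]), array([ 0.469, -0.622]))]
blue [(array([580.4, 206.4]), array([ 0.558, -0.797])), (array([476.7, 194.1]), array([ 0.587, -0.504])), (array([461.2, 219.7]), array([ 0.514, -0.46 ])), (array([400.4, 254.7]), array([ 0.413, -0.29 ])), (array([321. , 263.9]), array([ 0.383, -0.068]))]
scraper [array([0.367, 0.022, 0.003])]
mouse [array([0.681, 0.077, 0.028])]
vase [array([ 0.591, -0.12 ,  0.02 ])]
[0.5 0.1 0.2] 40.7083
```

```bash
python3 -c "
from h import *
print(ticket.close_job(), sensors.sense()['time'])"
```

```text
the job is handed in; nothing more can be done
the job is handed in; nothing more can be done
```

The job is handed in at about 41 s of the 72 s, with no verdict shown: at the last check the red lever was down, the pan with the print stood released mid-mat, the blue lever was up and the bystanders had not moved; I never went near the grey lever or re-measured it, and I viewed 11 pictures against the limit of 10.

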